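Clear the marker dispenser and refit its front panel

TASK

The whiteboard eraser has jammed the marker dispenser: lift it out of the chute so that the markers roll down to the lip, and lay it in the orange tray. Then slide the red panel upright down into the dispenser's grey guide, without ramming or dropping it, and let go once it is fully home. Leave the tape roll and the glue stick where they are.

Things in the scene. Friction and masses are not known exactly. Their poses are not given: they have to be found in the camera images.
- dispenser: White and green marker dispenser, fixed: an open chute, 116 mm wide inside, falling at 0.245 rad (14 degrees) towards its own +x. Origin: underside, desk level, below y middle; z up, y across the chute. Floor of the chute: 32 mm above the desk at x = +70 mm, 83 mm at x = -134 mm; its green side walls reach 26 mm above its floor. At its low end stands the grey panel guide.
- chute_end (a point): Middle of the low end of the chute floor (dispenser x = +70 mm); a green lip 13 mm high here stops the markers. Axes as the dispenser's.
- feed_bar (a point): Middle of the steel feed bar, 8 mm thick, across the chute 21 mm clear above its floor (dispenser x = +37, z = 66 mm): markers roll under it, the eraser is too thick.
- guide_mid (a point): Middle of the range in which the panel guide can be clamped, dispenser x = +110 mm. The guide's slot (along y, centred on y = 0, 136 mm long, 13 mm wide along x) lies up to 16 mm before or behind this, differently each time and not reported: see or feel where. Slot bottom 6 mm above the desk, open at the top; sill before and behind it 18 mm. Its clamp holds against 50 N.
- guide_rear (a point): Top level of the guide's rear walls, 78 mm above the desk, when the guide is mid-range (it moves with the guide, this point does not). Upright walls 8 mm thick flank the slot at both ends, from 54 mm off the middle outwards: the rear ones (-x side) reach 78 mm, the front ones (+x) only 50 mm, so a panel held with its bottom edge between these heights meets only the rear walls.
- eraser: Whiteboard eraser with a grip: blue block 40 x 100 x 30 mm (x, y, z) with a grey felt sole, and on its top a yellow upright grip 14 x 34 mm (x, y), 28 mm tall. 0.06 to 0.13 kg. Origin: centre of the sole; z up through the grip. At the start it lies on the chute floor (sloping with it, origin near dispenser x = +6 mm), its long side across the chute, jammed against the feed bar.
- panel: Red front panel, a flat slab 10 mm thick (its x) and 132 mm wide (its y), 72 mm high, with a grip tab 40 mm wide, 34 mm tall and equally thick rising from the middle of its top edge (106 mm in all). 0.09 to 0.18 kg. Origin: centre of its bottom edge; z up. At the start it stands upright in the wooden stand. It may go into the guide either way round.
- stand: Wooden stand 70 x 170 x 30 mm, fixed; an open slot 15 mm wide and 22 mm deep along its y holds the panel upright, 8 mm above the desk. Origin: centre of its underside.
- tray: Open orange tray 150 x 150 mm, 28 mm high, walls and floor 4 to 5 mm thick, fixed. Origin: centre of its underside, on the desk.
- marker1: Pink marker, 16 mm thick, 106 mm long (its y), lying across the chute right behind the eraser; origin at its centre.
- marker2: Lilac marker, the same, behind the pink one; origin at its centre.
- marker3: Mint green marker, the same, behind the lilac one; origin at its centre.
- tape: Bystander: roll of tape, 64 mm across, 18 mm high, lying flat on the desk; origin under its centre.
- glue: Bystander: glue stick standing upright, 32 mm across, 90 mm tall; origin under its centre.
Mind the look-alikes: they are no part of the job. What is meant by the marker2 is not black or yellow, and is the larger of those in its own colour.

How it is judged:
By the outcome, as a careful person would: the job done as asked, in the order asked, and still so for the second after the job is handed in, with the robot touching nothing.
It also fails if it takes over 67 s, if anything falls off the work surface, if the arm or the gripper's body presses on something with over 40 N, if the wrist force passes 120 N, or if a joint passes its speed limit or range.

ROBOT

A 6-joint arm with a two-finger parallel gripper is mounted at the origin on the work surface. World frame = base frame: x ahead of the robot, y to its left, z up, the work surface at z = 0. Lengths are in m, angles in rad, forces in N, time in s.
With the tool pointing down it reaches from about 0.425 to 0.95 m from the base axis. Payload 14.7 kg.
Tool frame: the origin (TCP) lies on the centre line of the jaws, within the pads' length; the fingertips stand 19 mm ahead of it and the grasp point (between the pads) is the TCP (bot.tips_ahead is the distance from the TCP to the fingertips, in m); z points along the fingers, y is the line along which they close (so a half turn about z gives the same grasp; the last joint's range is limited). The gripper opens to 85 mm and grips with 20 to 120 N. Pads are 22 mm wide; open, the fingers measure 114 mm over their backs; the gripper's body (76 mm by 85 mm) begins 54 mm behind the grasp point. The pads swing forward as they close: fully open they stand 13 mm farther back than shut.
Start: joints at [-1.172, 0.48, 1.596, -0, 1.065, -0.047], TCP at [0.28, -0.586, 0.211] pointing down, gripper open.
Joint ranges: [-2.75, 2.75], [-0.82, 2.05], [0.23, 2.67], [-1.56, 4.7], [0.09, 2.69], [-2.92, 2.92]. Speed limits (rad/s): [1.89, 1.89, 2.39, 3.01, 3.01, 3.01].

INTERFACE

Orientations are given as a unit quaternion [x, y, z, w].
In Python, from cell import bot gives the robot as it stands.
- The arm moves only by the shell command python3 -m crank 'ROWS'. ROWS is JSON, a list that holds one entry, the list of rows, each a list of 7 numbers: the shift along the tool's x, y, z in units of 40 mm (1.0 is 40 mm), then the turn, a rotation vector about the tool's x, y, z in rad, then the opening, from 0 (shut) to 1 (fully open). A call has 1 to 5 rows; each row is the pose to reach, as a shift and turn from the pose commanded when the call began, along the tool's axes at that moment; what a row does not reach only later rows make up. A row lasts 1/12 s, in which the tool goes at most 41.7 mm and 7.16 degrees, less where a joint would pass 70% of its speed; a pose out of reach is approached as far as the arm can. A call with a gripper value outside its range is refused whole. The fingers move at their own pace and stop on an object; the grip force is fixed at half the most. Time passes only in rows, so rows that repeat a pose let the fingers close. It gives the time, the measured TCP pose, the force, the opening and the grip force at its end, in the units of the state.
- bot.get_state(): the state, without advancing time (a new reading comes with each control period).
- bot.read_camera(name): name is "scene" or "side" or "wrist"; returns (picture, depth): 400x640x3 uint8, blue, green, red; 400x640 float32, m along the optical axis (not along the pixel's ray), 0 where there is no reading.
- bot.camera_params(name): a dict with "camera_matrix" (3x3 intrinsics, pixels), "rvec" (rotation vector, rad) and "tvec" (3), from world to camera coordinates, as OpenCV has them. Camera axes: x right, y down, z forward; pixel columns grow to the right and rows downward; lengths in m; the calibration is good to about 2 mm. A picture is of the moment at which its call begins: read the wrist's pose just before it. camera_params takes no time and is no camera call; for the wrist camera it gives the pose at the moment of the call.
- bot.job_done(): hands the job in; it is judged then, once.
Trained networks look in the newest picture that a camera, given by its name, has taken for a name from the list of things; names that differ only in an ending like _2 or _b are one class to them, and where a whole thing is asked for, a point or a joint stands for the part that bears it (a point fixed in the world has none). Each returns a list of dicts, best first, with "p" (0 to 1); they miss things now and then, are a little off and sometimes report something else, mostly with a low value. They report only what shows in the picture. A call takes as long as a camera call. They do not tell look-alikes from the thing itself.
- bot.search_frame(camera, name): "bbox" ([left, top, right, bottom] in pixels, round what is visible of it).
- bot.trace(camera, name): "region" (400x640 bool, what is visible of it) and "bbox" ([left, top, right, bottom] in pixels, round what is visible of it).
- bot.landmark_of(camera, name): "centre" ([column, row] in pixels: a listed point, or the origin of a listed thing).
The state is a dict: "time_s": time; "joint_pos": joint angles; "joint_velocities": joint speeds; "joint_torque": joint torques, N m; "tool_pos": TCP position; "tcp_rot": TCP orientation; "contact_force": force on the tool from outside, world axes, zero at the start; "ft_torque": the same for the moment, N m; "gripper_width": finger opening in m; "gripper_force": force on a finger pad.
Only numpy, scipy, OpenCV 4.12 (cv2) and the standard library are available. Lean on these libraries where they do the work, as an engineer would, in place of code of your own. Each camera call takes 0.05 s, during which the arm holds its last target. There are 200 camera calls.

## Working session

There is one attempt and no reset: what is moved stays moved. The work goes in short steps, Python scripts to look and compute and a shell command to move; the robot and the scene stay as the last step left them, time stands still between calls to the robot, and variables do not carry over. Pictures are saved under pics/ and viewed, at most 10 in all, crops included, and the job is handed in when it is done.

```bash
ls; mkdir -p pics
cat > h.py <<'E'
import numpy as np, cv2
from cell import bot
from scipy.spatial.transform import Rotation as R
def P(c):
    p=bot.camera_params(c); Rm=cv2.Rodrigues(np.array(p["rvec"],float))[0]; return np.array(p["camera_matrix"]),Rm,np.array(p["tvec"],float).ravel()
def cloud(c,depth,par=None):
    K,Rm,t=par or P(c); v,u=np.mgrid[:400,:640]
    X=np.stack([(u-K[0,2])/K[0,0]*depth,(v-K[1,2])/K[1,1]*depth,depth],-1)
    return (X-t)@Rm
def ray(c,px,z,par=None):
    K,Rm,t=par or P(c); d=Rm.T@np.array([(px[0]-K[0,2])/K[0,0],(px[1]-K[1,2])/K[1,1],1]); o=-Rm.T@t
    return o+d*(z-o[2])/d[2]
def proj(c,X,par=None):
    K,Rm,t=par or P(c); q=K@(Rm@np.array(X,float)+t); return q[:2]/q[2]
E
python3 - <<'E'
from h import *
ims=[]
for c in ["scene","side"]:
    im,d=bot.read_camera(c); cv2.imwrite(f"pics/{c}0.png",im); np.save(c+"0.npy",d)
    K,Rm,t=P(c); print(c,"cam at",(-Rm.T@t).round(3),"fwd",Rm[2].round(2))
    X=cloud(c,d)
    for n in ["dispenser","eraser","panel","stand","tray","marker1","marker2","marker3","tape","glue"]:
        r=bot.trace(c,n)[:3]
        for q in r:
            m=q["region"]&(d>0)
            if m.sum()>5: print(c,n,round(q["p"],2),np.array(q["bbox"]).round(),"med",np.median(X[m],0).round(3),"lo",np.percentile(X[m],2,axis=0).round(3),"hi",np.percentile(X[m],98,axis=0).round(3))
    for n in ["chute_end","feed_bar","guide_mid","guide_rear"]:
        print(c,n,[(round(q["p"],2),np.array(q["centre"]).round(1)) for q in bot.landmark_of(c,n)[:2]])
print(bot.get_state())
E
```

```text
pics
scene cam at [ 0.946 -0.389  0.543] fwd [-0.54  0.55 -0.64]
scene dispenser 0.64 [241. 134. 394. 262.] med [0.525 0.023 0.043] lo [ 0.357 -0.039  0.   ] hi [0.649 0.133 0.109]
scene eraser 0.91 [298. 167. 342. 198.] med [0.511 0.037 0.075] lo [0.487 0.    0.061] hi [0.527 0.098 0.104]
scene eraser 0.66 [437. 169. 466. 213.] med [0.698 0.253 0.056] lo [0.681 0.248 0.006] hi [0.709 0.275 0.091]
scene panel 0.84 [120. 265. 215. 331.] med [ 0.552 -0.312  0.065] lo [ 0.541 -0.371  0.026] hi [ 0.557 -0.247  0.113]
scene stand 0.89 [113. 273. 231. 367.] med [ 0.572 -0.332  0.027] lo [ 0.52  -0.396  0.004] hi [ 0.585 -0.233  0.031]
scene stand 0.48 [244. 130. 393. 258.] med [0.525 0.024 0.043] lo [ 0.357 -0.039  0.002] hi [0.648 0.133 0.109]
scene tray 0.91 [359. 138. 442. 193.] med [0.531 0.31  0.005] lo [0.453 0.225 0.   ] hi [0.61  0.387 0.028]
scene marker1 0.75 [281. 157. 314. 185.] med [0.445 0.039 0.076] lo [ 0.417 -0.01   0.066] hi [0.457 0.091 0.078]
scene marker1 0.75 [162. 230. 197. 252.] med [ 0.4   -0.223  0.009] lo [ 0.378 -0.262 -0.001] hi [ 0.406 -0.188  0.012]
scene mar
[... 3505 characters left out ...]
00,  4.80175022e-01,  1.59630565e+00,  7.90197960e-07,
        1.06511266e+00, -4.66015085e-02]), 'joint_velocities': array([ 5.89665798e-05, -1.33214667e-03, -4.16092183e-04,  4.11569865e-04,
        1.06839565e-03, -7.09189438e-04]), 'joint_torque': array([-2.70577330e-04, -9.50489330e+01, -4.30636811e+01, -1.94849208e-04,
        1.15297378e-03,  1.48591641e-05]), 'tool_pos': array([ 0.28027095, -0.58645772,  0.21101066]), 'tcp_rot': array([ 9.75262330e-01,  2.21050647e-01,  2.81430465e-07, -3.91046108e-07]), 'contact_force': array([0.22248746, 0.14417283, 1.19481931]), 'ft_torque': array([-0.04030022,  0.0350229 ,  0.00983397]), 'gripper_force': 0.0, 'gripper_width': 0.08539933164909377}
```

Run:
```python
from h import *
a=cv2.resize(cv2.imread("pics/scene0.png")[120:280,220:480],None,fx=3,fy=3,interpolation=cv2.INTER_CUBIC)
cv2.imwrite("pics/a.png",a)
b=cv2.resize(cv2.imread("pics/side0.png")[100:400,220:450],None,fx=2,fy=2,interpolation=cv2.INTER_CUBIC)
cv2.imwrite("pics/b.png",b)
for c in ["scene","side"]:
    im=cv2.imread(f"pics/{c}0.png"); d=np.load(c+"0.npy"); X=cloud(c,d); hsv=cv2.cvtColor(im,cv2.COLOR_BGR2HSV)
    H,S,V=hsv[...,0].astype(int),hsv[...,1],hsv[...,2]
    x,y,z=X[...,0],X[...,1],X[...,2]
    def box(n,m):
        p=X[m&(d>0)]
        if len(p)<8: print(c,n,len(p));return
        r=cv2.minAreaRect(p[:,:2].astype(np.float32)*1000); print(c,n,len(p),"c",np.round(r[0]),"sz",np.round(r[1]),"ang",round(r[2],1),"mean",p.mean(0).round(4),"z",np.percentile(p[:,2],[2,98]).round(3))
    red=((H<6)|(H>174))&(S>150)
    box("paneltab",red&(y<-.2)&(z>.085)&(x>.5)&(x<.6)); box("panel",red&(y<-.2)&(z>.04)&(x>.5)&(x<.6))
    box("yellowgrip",(H>20)&(H<35)&(S>120)&(y>-.05)&(y<.15)&(z>.08)&(x>.45)&(x<.56))
    box("griptop",(H>20)&(H<35)&(S>120)&(y>-.05)&(y<.15)&(z>.097)&(x>.45)&(x<.56))
    box("blue",(H>95)&(H<130)&(S>100)&(y>-.05)&(y<.15)&(z>.05)&(x>.45)&(x<.56))
    box("green",(H>40)&(H<85)&(S>120)&(y>-.1)&(y<.17)&(x>.3)&(x<.7)&(z>.02))
    grey=(x>.57)&(x<.68)&(y>-.08)&(y<.17)
    box("guide>70",grey&(z>.07)&(z<.09)); box("guide45-53",grey&(z>.043)&(z<.056));box("sill",grey&(z>.013)&(z<.023))
    box("stand",(z>.025)&(z<.036)&(y<-.2)&(x>.48)&(x<.62)&~red)
    box("tray",(z>.022)&(z<.032)&(y>.19)&(x<.63)&(x>.42))
```

```text
scene paneltab 310 c [ 549. -308.] sz [38. 10.] ang 85.2 mean [ 0.5507 -0.3087  0.105 ] z [0.086 0.115]
scene panel 1597 c [ 549. -308.] sz [130.  11.] ang 85.3 mean [ 0.5509 -0.3144  0.0728] z [0.041 0.114]
scene yellowgrip 116 c [510.  52.] sz [15. 34.] ang 10.0 mean [0.5119 0.0472 0.0992] z [0.083 0.105]
scene griptop 84 c [511.  52.] sz [14. 35.] ang 14.4 mean [0.5117 0.0502 0.1026] z [0.098 0.106]
scene blue 506 c [504.  54.] sz [ 38. 106.] ang 8.0 mean [0.5093 0.0374 0.074 ] z [0.062 0.081]
scene green 1988 c [460.  40.] sz [222. 135.] ang 8.9 mean [0.4545 0.0236 0.076 ] z [0.029 0.114]
scene guide>70 113 c [601.  61.] sz [ 10. 151.] ang 9.2 mean [0.6038 0.0497 0.0755] z [0.07  0.079]
scene guide45-53 249 c [593.  61.] sz [ 67. 153.] ang 9.2 mean [0.6071 0.053  0.0488] z [0.043 0.056]
scene sill 1327 c [604.  63.] sz [ 85. 155.] ang 9.3 mean [0.6155 0.0611 0.0176] z [0.014 0.022]
scene stand 2008 c [ 548. -313.] sz [170.  60.] ang 85.3 mean [ 0.5599 -0.3243  0.029 ] z [0.025 0.033]
scene tray 1149 c [ 528. 1360.] sz [ 189. 2275.] ang 0.6 mean [0.5699 0.5772 0.025 ] z [0.022 0.0
[... 388 characters left out ...]
 [0.098 0.107]
side blue 510 c [502.  49.] sz [ 43. 102.] ang 9.3 mean [0.5005 0.0328 0.0753] z [0.06  0.082]
side green 1667 c [459.  38.] sz [221. 138.] ang 9.1 mean [0.4541 0.0158 0.0737] z [0.03  0.115]
side guide>70 77 c [600.  62.] sz [  9. 154.] ang 9.1 mean [0.6008 0.0567 0.0759] z [0.071 0.08 ]
side guide45-53 150 c [593.  57.] sz [ 65. 151.] ang 8.4 mean [0.6049 0.0558 0.0489] z [0.043 0.055]
side sill 1056 c [609.  62.] sz [ 75. 158.] ang 8.6 mean [0.6082 0.0584 0.0177] z [0.014 0.022]
side stand 2178 c [ 547. -315.] sz [171.  59.] ang 85.7 mean [ 0.5468 -0.3211  0.0297] z [0.026 0.033]
side tray 891 c [554. 475.] sz [498. 150.] ang 81.8 mean [0.5722 0.4647 0.0251] z [0.022 0.03 ]
```

View pics/a.png

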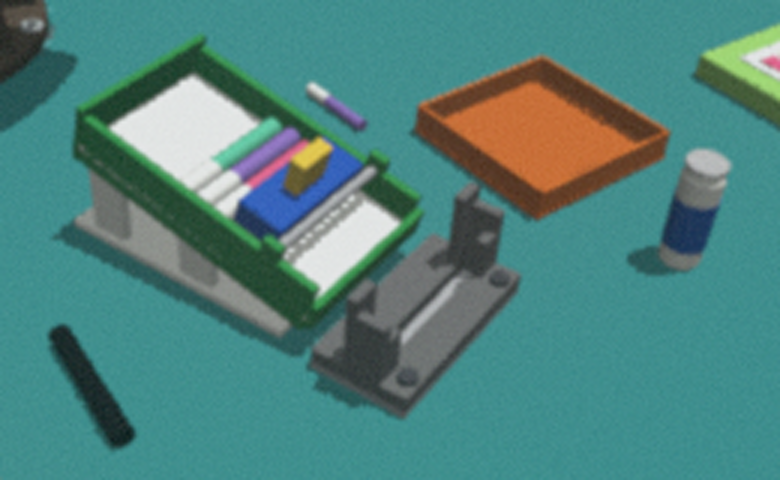

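View pics/b.png

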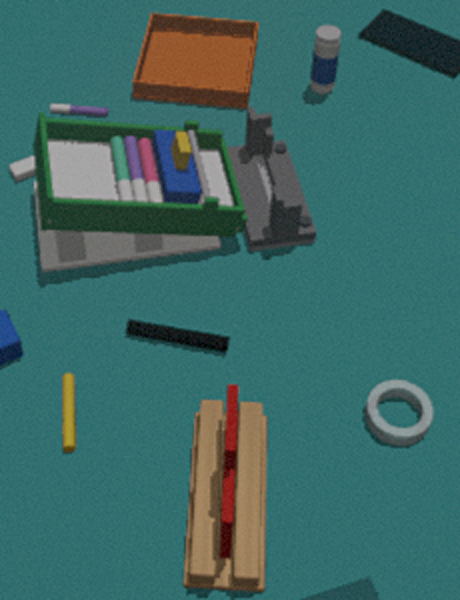

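```bash
cat > to.py <<'E'
# usage: to.py x y z yaw_toolx_deg [tilt_deg about tool y]: shift (40mm units) and rotvec in tool axes
import sys; from h import *
a=[float(v) for v in sys.argv[1:]]; s=bot.get_state()
T=R.from_euler('z',a[3],degrees=True)*R.from_euler('x',180,degrees=True)*R.from_euler('y',a[4] if len(a)>4 else 0,degrees=True)
C=R.from_quat(s["tcp_rot"])
print("t",round(s["time_s"],2),"shift",(C.inv().apply(np.array(a[:3])-s["tool_pos"])/0.04).round(3),"rot",(C.inv()*T).as_rotvec().round(3),"pos",s["tool_pos"].round(4),"F",s["contact_force"].round(1),"w",round(s["gripper_width"],4))
E
python3 -c "
from h import *
print(bot.tips_ahead)"; python3 to.py 0.50 0.045 0.22 9.1
```

```text
0.019
t 1.5 shift [ 11.763 -11.875  -0.225] rot [-0.    -0.     0.287] pos [ 0.2803 -0.5865  0.211 ] F [0.2 0.1 1.2] w 0.0854
```

```bash
python3 -m crank '[[[0.7,-0.7,0,0,0,0.1,0.7],[1.4,-1.4,0,0,0,0.2,0.7],[2.1,-2.1,-0.1,0,0,0.287,0.7],[2.8,-2.8,-0.2,0,0,0.287,0.7],[3.5,-3.5,-0.2,0,0,0.287,0.7]]]'; python3 to.py 0.50 0.045 0.22 9.1
```

```text
time_s: 1.92
tool_pos: [0.3466, -0.3984, 0.2196]
tcp_rot: [0.997, 0.079, 0.0, 0.0]
contact_force: [0.7, 0.0, 0.6]
gripper_width: 0.06
gripper_force: 0.0
t 1.92 shift [  5.527 -10.345  -0.016] rot [ 0.001 -0.001 -0.001] pos [ 0.3466 -0.3984  0.2196] F [0.7 0.  0.6] w 0.06
```

```bash
python3 -m crank '[[[0.46,-0.86,0,0,0,0,0.65],[0.92,-1.72,0,0,0,0,0.65],[1.38,-2.58,0,0,0,0,0.65],[1.84,-3.44,0,0,0,0,0.65],[2.3,-4.3,0,0,0,0,0.65]]]' >/dev/null;  python3 -m crank '[[[0.46,-0.86,0,0,0,0,0.65],[0.92,-1.72,0,0,0,0,0.65],[1.38,-2.58,0,0,0,0,0.65],[1.84,-3.44,0,0,0,0,0.65],[2.3,-4.3,0,0,0,0,0.65]]]' >/dev/null; python3 -m crank '[[[0.46,-0.86,0,0,0,0,0.65],[0.92,-1.72,0,0,0,0,0.65],[0.92,-1.72,0,0,0,0,0.65]]]'
python3 to.py 0.508 0.050 0.099 9.1
python3 - <<'E'
from h import *
par=P("wrist"); im,d=bot.read_camera("wrist"); cv2.imwrite("pics/w1.png",im); np.save("w1.npy",d)
X=cloud("wrist",d,par); np.save("X1.npy",X)
hsv=cv2.cvtColor(im,cv2.COLOR_BGR2HSV);H,S=hsv[...,0],hsv[...,1];x,y,z=np.moveaxis(X,-1,0)
def box(n,m):
    p=X[m&(d>0)]
    if len(p)<8: print(n,len(p));return
    r=cv2.minAreaRect(p[:,:2].astype(np.float32)*1000); print(n,len(p),"c",np.round(r[0],1),"sz",np.round(r[1],1),"ang",round(r[2],1),"z",np.percentile(p[:,2],[2,50,98]).round(4))
box("grip",(H>20)&(H<35)&(S>110)&(z>.09)&(z<.12)&(abs(x-.5)<.06)&(abs(y-.05)<.08))
box("blue",(H>95)&(H<130)&(S>100)&(z>.05)&(z<.09)&(abs(x-.5)<.06)&(abs(y-.05)<.1))
g=(x>.57)&(x<.68)&(y>-.08)&(y<.17)
box("rear",g&(z>.07)&(z<.09)); box("green",(H>40)&(H<85)&(S>120)&(y>-.1)&(y<.17)&(x>.3)&(x<.7)&(z>.02))
print("cam",(-par[1].T@par[2]).round(3))
E
```

```text
time_s: 3.0
tool_pos: [0.501, 0.0483, 0.2193]
tcp_rot: [0.997, 0.081, 0.001, -0.001]
contact_force: [-0.9, -0.5, -0.5]
gripper_width: 0.0555
gripper_force: 0.0
t 3.0 shift [ 0.174 -0.011  3.008] rot [-0.001 -0.002  0.004] pos [0.501  0.0483 0.2193] F [-0.9 -0.5 -0.5] w 0.0555
grip 576 c [509.4  51.9] sz [13.4 32.3] ang 8.8 z [0.1015 0.1043 0.1062]
blue 3585 c [500.6  50.9] sz [ 42.  107.5] ang 8.6 z [0.0715 0.0776 0.0818]
rear 560 c [600.3  61.9] sz [  8.1 152. ] ang 9.1 z [0.0725 0.0781 0.0796]
green 7597 c [463.1  39.8] sz [212.9 131.9] ang 9.1 z [0.0422 0.0808 0.1162]
cam [0.566 0.059 0.383]
```

View pics/w1.png

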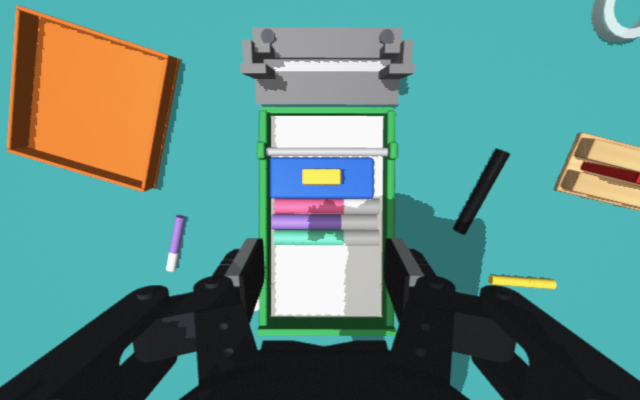

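```bash
python3 -m crank '[[[0.17,-0.04,0.8,0,0,0,0.65],[0.17,-0.04,1.6,0,0,0,0.65],[0.17,-0.04,2.2,0,0,0,0.65],[0.17,-0.04,2.6,0,0,0,0.65],[0.17,-0.04,2.8,0,0,0,0.65]]]'; python3 to.py 0.508 0.0512 0.099 9.1
python3 - <<'E'
from h import *
X=np.load("X1.npy");x,y,z=np.moveaxis(X,-1,0)
c,s=np.cos(np.radians(9.1)),np.sin(np.radians(9.1))
u=x*c+y*s; v=-x*s+y*c
g=(u>.57)&(u<.68)&(abs(v+.035)<.09)
for n,lo,hi in [("rear",.072,.085),("front",.044,.053),("slotbottom",.0,.011)]:
    m=g&(z>lo)&(z<hi); print(n,m.sum(),"u",np.percentile(u[m],[1,50,99]).round(4),"v",np.percentile(v[m],[1,50,99]).round(4))
m=g&(z>.044)&(z<.053)&(u>.612); print("front",np.percentile(u[m],[2,10,50,90,98]).round(4))
m=g&(z>.003)&(z<.010)&(abs(v+.035)<.045)&(u>.595)&(u<.63); print("slot",m.sum(),np.percentile(u[m],[2,50,98]).round(4),np.percentile(v[m],[2,50,98]).round(4))
E
```

```text
time_s: 3.47
tool_pos: [0.5039, 0.0446, 0.105]
tcp_rot: [0.997, 0.079, -0.002, -0.0]
contact_force: [-0.6, 0.4, -0.8]
gripper_width: 0.0554
gripper_force: 0.0
t 3.47 shift [ 0.127 -0.148  0.15 ] rot [-0.     0.003 -0.001] pos [0.5039 0.0446 0.105 ] F [-0.6  0.4 -0.8] w 0.0554
rear 550 u [0.5985 0.6022 0.6064] v [-0.1091  0.0205  0.0419]
front 462 u [0.5985 0.6217 0.6277] v [-0.1045 -0.0874  0.0374]
slotbottom 4967 u [0.571  0.6554 0.6773] v [-0.1238 -0.034   0.0539]
front [0.6135 0.6194 0.6228 0.6267 0.6276]
slot 1005 [0.6083 0.6138 0.6195] [-0.0782 -0.0353  0.0087]
```

```bash
python3 -m crank '[[[0.12,-0.15,0,0,0,0,0.65],[0.12,-0.15,0.1,0,0,0,0.65],[0.12,-0.15,0.15,0,0,0,0.65]]]'; python3 to.py 0.508 0.0512 0.099 9.1; python3 -m crank '[[[0,0,0,0,0,0,0.2],[0,0,0,0,0,0,0.2],[0,0,0,0,0,0,0.2],[0,0,0,0,0,0,0.2],[0,0,0,0,0,0,0.2]]]'
```

```text
time_s: 3.72
tool_pos: [0.5103, 0.0522, 0.1017]
tcp_rot: [0.997, 0.079, 0.001, 0.0]
contact_force: [-0.8, 0.2, 0.2]
gripper_width: 0.0554
gripper_force: 0.0
t 3.72 shift [-0.06   0.016  0.068] rot [ 0.    -0.002  0.   ] pos [0.5103 0.0522 0.1017] F [-0.8  0.2  0.2] w 0.0554
time_s: 4.13
tool_pos: [0.5094, 0.0521, 0.1013]
tcp_rot: [0.997, 0.079, 0.0, 0.0]
contact_force: [-0.6, -0.7, 0.5]
gripper_width: 0.0171
gripper_force: 0.0
```

Run:
```python
from h import *
par=P("wrist"); im,d=bot.read_camera("wrist"); cv2.imwrite("pics/w2.png",im)
print(bot.get_state()["gripper_width"],bot.get_state()["gripper_force"], proj("wrist",bot.get_state()["tool_pos"],par))
```

```text
0.016904937929735294 0.0 [323.96051958 236.46220791]
```

View pics/w2.png

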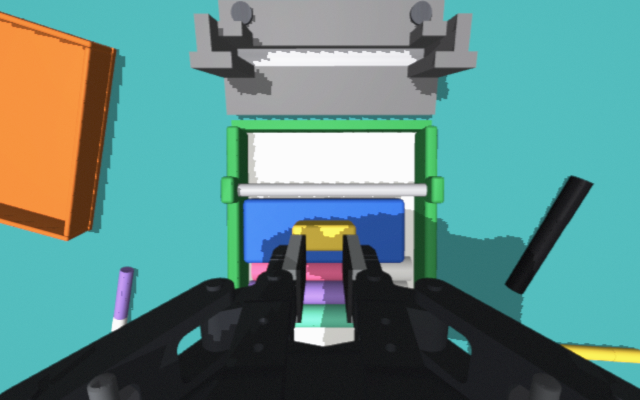

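Run:
```python
from h import *
par=P("wrist"); im,d=bot.read_camera("wrist"); X=cloud("wrist",d,par)
for px in [(324,230),(324,240),(290,245),(288,260),(298,250),(300,270),(351,250),(358,245),(345,270)]: print(px,X[px[1],px[0]].round(4),im[px[1],px[0]])
m=(X[...,2]>.105)&(d>0)&(d<.25); v,u=np.nonzero(m); print("n",m.sum(),"depth range",d[m].min(),d[m].max()); 
f=m&(abs(X[...,0]-.51)<.03)&(abs(X[...,1]-.05)<.04); print(np.percentile(X[f],[1,10,50],axis=0).round(3))
print(np.array(bot.get_state()["tool_pos"]).round(4), (-par[1].T@par[2]).round(4), par[0].round(1))
```

```text
(324, 230) [0.5134 0.0527 0.1025] [105 247 251]
(324, 240) [0.5087 0.0519 0.1046] [ 61 163 189]
(290, 245) [0.5182 0.0678 0.1382] [101 100  97]
(288, 260) [0.5185 0.0672 0.1525] [86 84 83]
(298, 250) [0.5188 0.0641 0.1431] [90 89 87]
(300, 270) [0.5172 0.0622 0.1563] [29 28 28]
(351, 250) [0.5225 0.0432 0.1439] [86 84 83]
(358, 245) [0.5227 0.0398 0.1381] [85 85 82]
(345, 270) [0.5145 0.0444 0.1461] [18 16 18]
n 53738 depth range 0.05281949 0.17270909
[[0.495 0.01  0.128]
 [0.508 0.014 0.164]
 [0.522 0.047 0.194]]
[0.5093 0.0521 0.1012] [0.575  0.0625 0.2644] [[327.    0.  323.8]
 [  0.  327.  196.6]
 [  0.    0.    1. ]]
```

Run:
```python
from h import *
for c in ["side","scene"]:
    im,d=bot.read_camera(c); X=cloud(c,d); cv2.imwrite(f"pics/{c}1.png",im)
    hsv=cv2.cvtColor(im,cv2.COLOR_BGR2HSV)
    m=(abs(X[...,0]-.51)<.03)&(abs(X[...,1]-.05)<.035)&(X[...,2]>.112)&(d>0)
    print(c,m.sum(),np.percentile(X[m],[0,1,5,50],axis=0).round(3))
    g=(hsv[...,0]>20)&(hsv[...,0]<35)&(hsv[...,1]>120)&(abs(X[...,0]-.51)<.03)&(abs(X[...,1]-.05)<.04)&(X[...,2]>.08)
    print("grip",g.sum(),X[g].mean(0).round(3),np.percentile(X[g],[2,98],axis=0).round(3))
a=cv2.imread("pics/side1.png")[120:230,230:400]; b=cv2.imread("pics/scene1.png")[100:260,220:420]
cv2.imwrite("pics/e.png",np.hstack([cv2.resize(x,(400,400*x.shape[0]//x.shape[1]))[:250] for x in (a,b)]))
```

```text
side 1197 [[0.48  0.015 0.12 ]
 [0.48  0.015 0.127]
 [0.482 0.015 0.14 ]
 [0.508 0.02  0.27 ]]
grip 97 [0.508 0.041 0.097] [[0.498 0.033 0.082]
 [0.516 0.056 0.106]]
scene 2334 [[0.48  0.015 0.12 ]
 [0.487 0.015 0.126]
 [0.502 0.016 0.139]
 [0.524 0.027 0.252]]
grip 127 [0.513 0.046 0.097] [[0.506 0.035 0.082]
 [0.518 0.066 0.105]]
```

View pics/e.png

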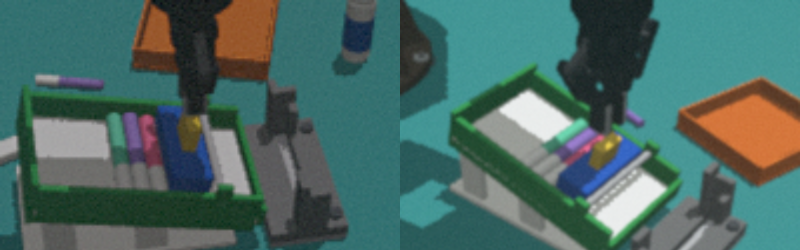

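```bash
python3 -m crank '[[[0,0,0,0,0,0,0.65],[0,0,0,0,0,0,0.65],[0,0,0,0,0,0,0.65],[-0.03,0.02,0.2,0,0,0,0.65],[-0.03,0.02,0.4,0,0,0,0.65]]]'; python3 -m crank '[[[0,0,0.2,0,0,0,0.65],[0,0,0.4,0,0,0,0.65],[0,0,0.55,0,0,0,0.65],[0,0,0.55,0,0,0,0.65]]]'; python3 to.py 0.508 0.0512 0.061 9.1
```

```text
time_s: 4.75
tool_pos: [0.5083, 0.051, 0.0846]
tcp_rot: [0.997, 0.079, 0.0, 0.0]
contact_force: [0.0, -0.1, -0.5]
gripper_width: 0.0556
gripper_force: 0.0
time_s: 5.08
tool_pos: [0.5072, 0.0511, 0.0614]
tcp_rot: [0.997, 0.079, -0.001, -0.0]
contact_force: [-0.4, -0.4, -0.4]
gripper_width: 0.0556
gripper_force: 0.0
t 5.08 shift [0.021 0.    0.009] rot [-0.     0.002 -0.   ] pos [0.5072 0.0511 0.0614] F [-0.4 -0.4 -0.4] w 0.0556
```

```bash
python3 -m crank '[[[0,0,0.05,0,0,0,0.35],[0,0,0.05,0,0,0,0.3],[0,0,0.05,0,0,0,0.3],[0,0,0.05,0,0,0,0.3],[0,0,0.05,0,0,0,0.3]]]'; python3 to.py 0.508 0.0512 0.061 9.1
```

```text
time_s: 5.5
tool_pos: [0.5085, 0.0511, 0.0613]
tcp_rot: [0.997, 0.079, 0.0, 0.0]
contact_force: [-0.3, -0.4, -0.4]
gripper_width: 0.0327
gripper_force: 59.5
t 5.5 shift [-0.011 -0.004  0.007] rot [ 0.    -0.001 -0.   ] pos [0.5085 0.0511 0.0613] F [-0.3 -0.4 -0.4] w 0.0327
```

```bash
python3 -m crank '[[[0.02,0,-0.2,0,0,0,0.3],[0.06,0,-0.5,0,0,0,0.3],[0.1,0,-0.9,0,0,0,0.3],[0.15,0,-1.4,0,0,0,0.3],[0.2,0,-2.0,0,0,0,0.3]]]'; python3 -m crank '[[[0,0,-0.6,0,0.1,0,0.3],[0,0,-1,0,0.2,0,0.3],[0,0,-1.2,0,0.245,0,0.3]]]'; python3 to.py 0.528 0.308 0.15 9.1 14
python3 - <<'E'
from h import *
im,d=bot.read_camera("scene"); cv2.imwrite("pics/s2.png",cv2.resize(im[80:280,200:480],None,fx=2.5,fy=2.5))
X=cloud("scene",d)
h=cv2.cvtColor(im,cv2.COLOR_BGR2HSV); m=(h[...,0]>95)&(h[...,0]<130)&(h[...,1]>100)&(X[...,2]>.1)&(abs(X[...,0]-.51)<.08)&(abs(X[...,1]-.05)<.1)
print(m.sum(),np.percentile(X[m],[2,50,98],axis=0).round(3))
m=(h[...,0]>5)&(h[...,0]<18)&(h[...,1]>150)&(X[...,1]>.19)&(X[...,2]>-.01)&(X[...,0]<.65)&(d>0); r=cv2.minAreaRect(X[m][:,:2].astype(np.float32)*1000); print("tray",r)
E
```

```text
time_s: 5.92
tool_pos: [0.5154, 0.0523, 0.1418]
tcp_rot: [0.997, 0.079, -0.001, -0.0]
contact_force: [1.2, 0.4, -1.0]
gripper_width: 0.0327
gripper_force: 59.6
time_s: 6.17
tool_pos: [0.5155, 0.0523, 0.1915]
tcp_rot: [0.989, 0.079, 0.125, -0.01]
contact_force: [-0.2, -0.8, -1.0]
gripper_width: 0.0331
gripper_force: 59.7
t 6.17 shift [ 1.021 -6.262  1.33 ] rot [ 0.    -0.008  0.   ] pos [0.5155 0.0523 0.1915] F [-0.2 -0.8 -1. ] w 0.0331
868 [[0.493 0.    0.187]
 [0.519 0.029 0.204]
 [0.534 0.098 0.332]]
tray ((546.72314453125, 406.015869140625), (353.4302978515625, 151.42124938964844), 81.16878509521484)
```

View pics/s2.png

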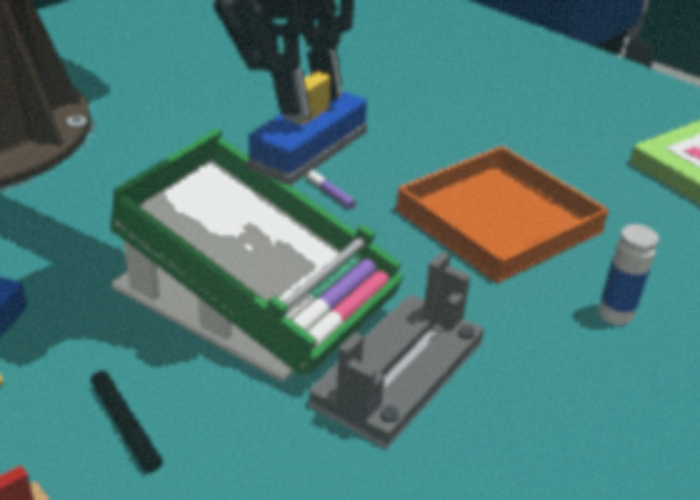

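```bash
python3 to.py 0.541 0.308 0.10 9.1 14; python3 -m crank '[[[0.2,-1,0,0,0,0,0.3],[0.4,-2,0.1,0,0,0,0.3],[0.6,-3,0.2,0,0,0,0.3],[0.8,-4,0.3,0,0,0,0.3],[1,-5,0.4,0,0,0,0.3]]]';python3 to.py 0.541 0.308 0.10 9.1 14
```

```text
t 6.22 shift [ 1.04  -6.207  2.634] rot [ 0.    -0.008  0.   ] pos [0.5145 0.0523 0.1917] F [-2.  1.  0.] w 0.0327
time_s: 6.63
tool_pos: [0.5265, 0.2585, 0.1835]
tcp_rot: [0.989, 0.078, 0.122, -0.009]
contact_force: [0.9, -0.7, -2.0]
gripper_width: 0.0329
gripper_force: 59.9
t 6.63 shift [ 0.03  -1.166  2.158] rot [ 0.001 -0.    -0.   ] pos [0.5265 0.2585 0.1835] F [ 0.9 -0.7 -2. ] w 0.0329
```

```bash
python3 -m crank '[[[0.0,-0.8,0.2,0,0,0,0.3],[0.0,-1.1,0.9,0,0,0,0.3],[0.03,-1.1,1.6,0,0,0,0.3],[0.03,-1.1,2.16,0,0,0,0.3],[0.03,-1.1,2.16,0,0,0,0.3]]]';python3 to.py 0.541 0.308 0.02 9.1 14
python3 - <<'E'
from h import *
for c in ["scene","side"]:
    im,d=bot.read_camera(c); X=cloud(c,d); h=cv2.cvtColor(im,cv2.COLOR_BGR2HSV)
    m=(h[...,0]>95)&(h[...,0]<130)&(h[...,1]>100)&(X[...,2]>.05)&(X[...,2]<.2)&(abs(X[...,0]-.53)<.08)&(abs(X[...,1]-.31)<.1)
    r=cv2.minAreaRect(X[m][:,:2].astype(np.float32)*1000);print(c,m.sum(),np.percentile(X[m],[2,50,98],axis=0).round(3).tolist(),r)
    m=(h[...,0]>5)&(h[...,0]<18)&(h[...,1]>120)&(X[...,1]>.2)&(X[...,1]<.42)&(X[...,2]>.018)&(X[...,2]<.035)&(abs(X[...,0]-.53)<.1)
    print("tray",m.sum(),cv2.minAreaRect(X[m][:,:2].astype(np.float32)*1000))
E
```

```text
time_s: 7.05
tool_pos: [0.54, 0.3029, 0.0956]
tcp_rot: [0.99, 0.079, 0.119, -0.008]
contact_force: [-2.0, -1.5, -0.9]
gripper_width: 0.0327
gripper_force: 59.8
t 7.05 shift [-0.405 -0.126  1.846] rot [0.002 0.005 0.001] pos [0.54   0.3029 0.0956] F [-2.  -1.5 -0.9] w 0.0327
scene 447 [[0.519, 0.251, 0.091], [0.544, 0.275, 0.108], [0.559, 0.35, 0.18]] ((535.5528564453125, 303.7230224609375), (42.4361457824707, 121.31478118896484), 4.815670490264893)
tray 542 ((531.1690063476562, 306.34619140625), (151.39230346679688, 150.3249969482422), 81.27022552490234)
side 349 [[0.509, 0.247, 0.093], [0.53, 0.269, 0.11], [0.558, 0.341, 0.143]] ((532.6654052734375, 296.31561279296875), (42.63715362548828, 110.82341003417969), 6.607281684875488)
tray 403 ((529.9937744140625, 304.76318359375), (157.38119506835938, 148.63270568847656), 81.54576110839844)
```

```bash
python3 -m crank '[[[-0.2,0,0.7,0,0,0,0.3],[-0.32,0,1.25,0,0,0,0.3],[-0.4,0,1.55,0,0,0,0.3],[-0.42,0,1.68,0,0,0,0.3],[-0.42,0,1.72,0,0,0,0.3]]]';python3 to.py 0.540 0.303 0.018 9.1 14
```

```text
time_s: 7.57
tool_pos: [0.5423, 0.3035, 0.0295]
tcp_rot: [0.989, 0.079, 0.122, -0.01]
contact_force: [-0.7, 0.5, -0.8]
gripper_width: 0.033
gripper_force: 59.9
t 7.57 shift [-0.126  0.002  0.265] rot [ 0.    -0.001 -0.   ] pos [0.5423 0.3035 0.0295] F [-0.7  0.5 -0.8] w 0.033
```

```bash
python3 -m crank '[[[-0.02,0,0.08,0,0,0,0.3],[-0.04,0,0.16,0,0,0,0.3],[-0.05,0,0.2,0,0,0,0.3],[-0.05,0,0.2,0,0,0,0.3]]]';python3 -m crank '[[[-0.01,0,0.05,0,0,0,0.3],[-0.02,0,0.1,0,0,0,0.3],[-0.02,0,0.1,0,0,0,0.3]]]'
```

```text
time_s: 7.9
tool_pos: [0.5421, 0.3037, 0.021]
tcp_rot: [0.989, 0.079, 0.122, -0.01]
contact_force: [0.0, 0.4, -1.2]
gripper_width: 0.0324
gripper_force: 59.9
time_s: 8.15
tool_pos: [0.5426, 0.3039, 0.0196]
tcp_rot: [0.989, 0.079, 0.123, -0.01]
contact_force: [-19.8, -9.1, 59.3]
gripper_width: 0.0328
gripper_force: 67.5
```

```bash
python3 -m crank '[[[0.01,0,-0.07,0,0,0,0.3],[0.01,0,-0.07,0,0,0,0.3]]]'; python3 -m crank '[[[0,0,0,0,0,0,0.6],[0,0,0,0,0,0,0.6],[0,0,0,0,0,0,0.6],[0,0,-0.3,0,0,0,0.6],[0,0,-0.9,0,0,0,0.6]]]'; python3 -m crank '[[[0,0,-0.9,0,0,0,0.6],[0,0,-1.8,0,0,0,0.6],[0,0,-2.7,0,0,0,0.6],[0,0,-3.6,0,0,0,0.6],[0,0,-4.0,0,0,0,0.6]]]';python3 to.py 0.45 -0.05 0.15 85.2
```

```text
time_s: 8.32
tool_pos: [0.5422, 0.3039, 0.0205]
tcp_rot: [0.989, 0.079, 0.123, -0.01]
contact_force: [0.4, 0.6, -0.3]
gripper_width: 0.0329
gripper_force: 60.0
time_s: 8.73
tool_pos: [0.5318, 0.3014, 0.0527]
tcp_rot: [0.99, 0.079, 0.12, -0.009]
contact_force: [-0.7, -0.8, 1.0]
gripper_width: 0.0508
gripper_force: 0.0
time_s: 9.15
tool_pos: [0.4947, 0.2968, 0.2144]
tcp_rot: [0.989, 0.079, 0.124, -0.011]
contact_force: [1.9, 0.9, 0.7]
gripper_width: 0.0511
gripper_force: 0.0
t 9.15 shift [-2.796  8.386  0.932] rot [ 0.163 -0.213 -1.321] pos [0.4947 0.2968 0.2144] F [1.9 0.9 0.7] w 0.0511
```

```bash
python3 to.py 0.548 -0.31 0.17 85.3;  python3 -m crank '[[[0.1,1,0,0.015,-0.02,-0.12,0.45],[0.2,2,0,0.03,-0.04,-0.24,0.45],[0.3,3,0,0.045,-0.06,-0.36,0.45],[0.4,4,0,0.06,-0.08,-0.48,0.45],[0.4,5,0,0.075,-0.1,-0.6,0.45]]]';python3 to.py 0.548 -0.31 0.17 85.3
python3 - <<'E'
from h import *
for c in ["scene","side"]:
    im,d=bot.read_camera(c); X=cloud(c,d); h=cv2.cvtColor(im,cv2.COLOR_BGR2HSV)
    m=(h[...,0]>95)&(h[...,0]<130)&(h[...,1]>100)&(X[...,2]<.2)&(abs(X[...,0]-.53)<.08)&(abs(X[...,1]-.31)<.1)
    print(c,m.sum(),np.percentile(X[m],[2,50,98],axis=0).round(3).tolist())
    cv2.imwrite(f"pics/{c}3.png",im)
E
```

```text
t 9.15 shift [-1.324 15.191  0.774] rot [ 0.163 -0.213 -1.322] pos [0.4947 0.2968 0.2144] F [1.9 0.9 0.7] w 0.0511
time_s: 9.57
tool_pos: [0.5299, 0.158, 0.2133]
tcp_rot: [0.954, 0.287, 0.084, -0.007]
contact_force: [0.2, 0.1, 0.4]
gripper_width: 0.0388
gripper_force: 0.0
t 9.57 shift [-6.193  9.988  0.427] rot [ 0.109 -0.138 -0.903] pos [0.5299 0.158  0.2133] F [0.2 0.1 0.4] w 0.0388
scene 386 [[0.522, 0.252, 0.016], [0.545, 0.278, 0.033], [0.561, 0.349, 0.035]]
side 334 [[0.511, 0.25, 0.015], [0.534, 0.276, 0.033], [0.557, 0.346, 0.037]]
```

```bash
python3 -m crank '[[[-0.5,0.8,0,0.014,-0.018,-0.12,0.45],[-1,1.6,0,0.028,-0.036,-0.24,0.45],[-1.5,2.4,0,0.042,-0.053,-0.36,0.45],[-2,3.2,0,0.056,-0.07,-0.48,0.45],[-2.5,4,0,0.07,-0.09,-0.6,0.45]]]';python3 to.py 0.548 -0.31 0.17 85.3
```

```text
time_s: 10.08
tool_pos: [0.5339, -0.0152, 0.2032]
tcp_rot: [0.851, 0.524, 0.038, -0.002]
contact_force: [1.4, -0.5, 0.2]
gripper_width: 0.0386
gripper_force: 0.0
t 10.08 shift [-6.466  3.61   0.531] rot [ 0.049 -0.059 -0.385] pos [ 0.5339 -0.0152  0.2032] F [ 1.4 -0.5  0.2] w 0.0386
```

```bash
python3 -m crank '[[[-0.8,0.45,0,0.015,-0.02,-0.12,0.45],[-1.6,0.9,0,0.03,-0.04,-0.24,0.45],[-2.5,1.4,0.1,0.049,-0.059,-0.385,0.45],[-3.3,1.84,0.2,0.049,-0.059,-0.385,0.45],[-4.2,2.34,0.3,0.049,-0.059,-0.385,0.45]]]';python3 to.py 0.548 -0.31 0.17 85.3
```

```text
time_s: 10.5
tool_pos: [0.5424, -0.2066, 0.1832]
tcp_rot: [0.736, 0.677, -0.0, 0.0]
contact_force: [0.8, 0.6, -0.1]
gripper_width: 0.0389
gripper_force: 0.0
t 10.5 shift [-2.564  0.359  0.331] rot [-0.     0.    -0.002] pos [ 0.5424 -0.2066  0.1832] F [ 0.8  0.6 -0.1] w 0.0389
```

```bash
python3 -m crank '[[[-0.9,0.15,0.1,0,0,0,0.45],[-1.8,0.3,0.2,0,0,0,0.45],[-2.5,0.36,0.3,0,0,0,0.45],[-2.5,0.36,0.3,0,0,0,0.45],[-2.5,0.36,0.3,0,0,0,0.45]]]'
cat > tab.py <<'E'
from h import *
st=bot.get_state(); par=P("wrist"); im,d=bot.read_camera("wrist"); X=cloud("wrist",d,par); h=cv2.cvtColor(im,cv2.COLOR_BGR2HSV); cv2.imwrite("pics/wt.png",im)
red=((h[...,0]<6)|(h[...,0]>174))&(h[...,1]>140)&(d>0)
print(st["tool_pos"].round(4))
zz=X[...,2][red]; print("z hist",np.histogram(zz,bins=np.arange(0,.16,.01))[0])
for n,lo,hi in [("tabtop",.105,.125),("bodytop",.072,.09)]:
    m=red&(X[...,2]>lo)&(X[...,2]<hi); 
    if m.sum()>8: print(n,m.sum(),cv2.minAreaRect(X[m][:,:2].astype(np.float32)*1000),np.median(X[m][:,2]))
E
python3 tab.py
```

```text
time_s: 10.92
tool_pos: [0.5476, -0.3076, 0.1709]
tcp_rot: [0.738, 0.675, -0.0, -0.0]
contact_force: [-0.4, 0.0, 1.1]
gripper_width: 0.0387
gripper_force: 0.0
[ 0.5476 -0.3076  0.1709]
z hist [381  19 131   0   0   1   0 467 647  35  36 751   0   0   0]
tabtop 771 ((547.160888671875, -308.4676818847656), (40.087547302246094, 9.662846565246582), 85.91630554199219) 0.11399693915358423
bodytop 1114 ((547.2376708984375, -308.64739990234375), (130.4499053955078, 9.468079566955566), 85.79931640625) 0.08013428243550272
```

```bash
python3 to.py 0.5472 -0.3085 0.062 85.8;  python3 -m crank '[[[0,0,0.6,0,0,0.0,0.45],[-0.02,0.01,1.2,0,0,-0.01,0.45],[-0.02,0.01,1.7,0,0,-0.012,0.45],[-0.02,0.01,2.1,0,0,-0.012,0.45],[-0.02,0.01,2.4,0,0,-0.012,0.45]]]';python3 to.py 0.5472 -0.3085 0.062 85.8
```

```text
t 10.97 shift [-0.052 -0.007  2.726] rot [-0.001 -0.    -0.015] pos [ 0.5477 -0.3065  0.171 ] F [-0.7 -0.1  0. ] w 0.0387
time_s: 11.38
tool_pos: [0.5481, -0.3058, 0.074]
tcp_rot: [0.733, 0.681, -0.0, -0.001]
contact_force: [-0.6, 0.5, -0.1]
gripper_width: 0.0382
gripper_force: 0.0
t 11.38 shift [-0.07  -0.016  0.3  ] rot [-0.001 -0.    -0.001] pos [ 0.5481 -0.3058  0.074 ] F [-0.6  0.5 -0.1] w 0.0382
```

```bash
python3 -m crank '[[[-0.06,-0.01,0.1,0,0,0,0.45],[-0.06,-0.01,0.2,0,0,0,0.45],[-0.06,-0.01,0.28,0,0,0,0.45],[-0.06,-0.01,0.28,0,0,0,0.45]]]'; python3 -m crank '[[[0,0,0,0,0,0,0.2],[0,0,0,0,0,0,0.05],[0,0,0,0,0,0,0.05],[0,0,0,0,0,0,0.05],[0,0,0,0,0,0,0.05]]]';python3 -m crank '[[[0,0,0,0,0,0,0.05]]]'; python3 to.py 0.5472 -0.3085 0.062 85.8
```

```text
time_s: 11.72
tool_pos: [0.548, -0.3101, 0.0641]
tcp_rot: [0.733, 0.68, -0.0, 0.0]
contact_force: [-0.5, -0.8, 0.9]
gripper_width: 0.0387
gripper_force: 0.0
time_s: 12.13
tool_pos: [0.548, -0.3104, 0.0646]
tcp_rot: [0.733, 0.68, -0.0, 0.001]
contact_force: [-1.4, 0.4, 7.6]
gripper_width: 0.0091
gripper_force: 59.2
time_s: 12.22
tool_pos: [0.548, -0.3104, 0.0646]
tcp_rot: [0.733, 0.68, -0.0, 0.001]
contact_force: [-1.0, -0.2, 5.3]
gripper_width: 0.009
gripper_force: 59.2
t 12.22 shift [ 0.047 -0.023  0.064] rot [ 0.001  0.001 -0.002] pos [ 0.548  -0.3104  0.0646] F [-1.  -0.2  5.3] w 0.009
```

```bash
python3 -m crank '[[[0,0,-0.3,0,0,0,0.05],[0,0,-0.8,0,0,0,0.05],[0,0,-1.5,0,0,0,0.05],[0,0,-2.2,0,0,0,0.05],[0,0,-2.9,0,0,0,0.05]]]'; python3 to.py 0.6107 0.0631 0.185 99.1
```

```text
time_s: 12.63
tool_pos: [0.5476, -0.31, 0.182]
tcp_rot: [0.733, 0.68, -0.0, 0.0]
contact_force: [1.0, -0.4, -1.1]
gripper_width: 0.0093
gripper_force: 58.5
t 12.63 shift [ 9.421  0.874 -0.081] rot [ 0.     0.001 -0.234] pos [ 0.5476 -0.31    0.182 ] F [ 1.  -0.4 -1.1] w 0.0093
```

```bash
python3 -m crank '[[[0.6,0.05,0,0,0,-0.05,0.05],[1.4,0.12,0,0,0,-0.1,0.05],[2.3,0.2,0,0,0,-0.15,0.05],[3.2,0.3,0,0,0,-0.2,0.05],[4.1,0.38,0,0,0,-0.234,0.05]]]'; python3 to.py 0.6107 0.0631 0.185 99.1
```

```text
time_s: 13.05
tool_pos: [0.5754, -0.1464, 0.1809]
tcp_rot: [0.648, 0.762, 0.0, 0.001]
contact_force: [0.8, 0.5, -1.4]
gripper_width: 0.0091
gripper_force: 58.5
t 13.05 shift [ 5.027  1.712 -0.105] rot [0.001 0.001 0.002] pos [ 0.5754 -0.1464  0.1809] F [ 0.8  0.5 -1.4] w 0.0091
```

```bash
python3 -m crank '[[[0.9,0.3,0,0,0,0,0.05],[1.8,0.6,0,0,0,0,0.05],[2.7,0.9,-0.1,0,0,0,0.05],[3.6,1.2,-0.1,0,0,0,0.05],[4.2,1.5,-0.1,0,0,0,0.05]]]';python3 -m crank '[[[0.3,0.1,0,0,0,0,0.05],[0.3,0.1,0,0,0,0,0.05],[0.3,0.1,0,0,0,0,0.05]]]'; python3 to.py 0.6107 0.0631 0.185 99.1
cat > pan.py <<'E'
from h import *
s=bot.get_state(); tp=s["tool_pos"]
c,sn=np.cos(np.radians(9.1)),np.sin(np.radians(9.1))
print("tcp",tp.round(4),"u,v",round(tp[0]*c+tp[1]*sn,4),round(-tp[0]*sn+tp[1]*c,4))
for cam in ["scene","side"]:
    im,d=bot.read_camera(cam); X=cloud(cam,d); h=cv2.cvtColor(im,cv2.COLOR_BGR2HSV); cv2.imwrite(f"pics/{cam}p.png",im)
    red=((h[...,0]<6)|(h[...,0]>174))&(h[...,1]>140)&(d>0)&(np.linalg.norm(X[...,:2]-tp[:2],axis=-1)<.1)
    k=cv2.erode(red.astype(np.uint8),np.ones((3,3)))>0
    x,y,z=X[red].T; u=x*c+y*sn; v=-x*sn+y*c
    print(cam,red.sum(),"u",np.percentile(u,[2,50,98]).round(4),"v",np.percentile(v,[.5,2,98,99.5]).round(4),"z",np.percentile(z,[.5,2,98]).round(4))
    if k.sum()>100:
        x,y,z=X[k].T; u=x*c+y*sn; v=-x*sn+y*c
        A=np.c_[np.ones(len(u)),v+.034,z-.15]; f=np.linalg.lstsq(A,u,rcond=None)[0]; r=u-A@f; g=abs(r)<.004; f=np.linalg.lstsq(A[g],u[g],rcond=None)[0]; print("  face u at mid, du/dv, du/dz",f.round(4),g.sum())
E
python3 pan.py
```

```text
time_s: 13.47
tool_pos: [0.6077, 0.0308, 0.185]
tcp_rot: [0.648, 0.761, 0.0, 0.0]
contact_force: [0.3, -0.4, -1.2]
gripper_width: 0.0094
gripper_force: 58.5
time_s: 13.72
tool_pos: [0.6098, 0.0403, 0.1841]
tcp_rot: [0.648, 0.761, -0.0, 0.0]
contact_force: [0.3, 0.7, -1.5]
gripper_width: 0.0091
gripper_force: 58.6
t 13.72 shift [ 0.559  0.113 -0.022] rot [0.    0.001 0.002] pos [0.6098 0.0403 0.1841] F [ 0.3  0.7 -1.5] w 0.0091
tcp [0.6098 0.0403 0.1841] u,v 0.6085 -0.0567
scene 810 u [0.6071 0.6136 0.6146] v [-0.1207 -0.12    0.0055  0.0079] z [0.1316 0.1338 0.2328]
  face u at mid, du/dv, du/dz [ 0.6137  0.0177 -0.0188] 296
side 271 u [0.603  0.6067 0.6123] v [-0.1243 -0.1232 -0.0119 -0.0052] z [0.1323 0.1375 0.2347]
```

```bash
python3 -m crank '[[[0.3,0.06,0,0,0,0,0.05],[0.53,0.11,0,0,0,0,0.05],[0.53,0.11,0,0,0,0,0.05],[0.53,0.11,0,0,0,0,0.05]]]'
cat > al.py <<'E'
from h import *
s=bot.get_state(); tp=s["tool_pos"]; par=P("wrist"); im,d=bot.read_camera("wrist"); X=cloud("wrist",d,par); h=cv2.cvtColor(im,cv2.COLOR_BGR2HSV); cv2.imwrite("pics/wal.png",im)
c,sn=np.cos(np.radians(9.1)),np.sin(np.radians(9.1))
U=X[...,0]*c+X[...,1]*sn; V=-X[...,0]*sn+X[...,1]*c; Z=X[...,2]
print("tcp u,v,z",round(tp[0]*c+tp[1]*sn,4),round(-tp[0]*sn+tp[1]*c,4),tp[2].round(4))
red=((h[...,0]<6)|(h[...,0]>174))&(h[...,1]>140)&(d>0)
def rep(n,m): 
    if m.sum()>5: print(n,m.sum(),"u",np.percentile(U[m],[2,50,98]).round(4),"v",np.percentile(V[m],[2,98]).round(4),"z",np.percentile(Z[m],[2,50,98]).round(4))
    else: print(n,m.sum())
rep("red",red); zt=tp[2]+.0155; m=red&(abs(Z-zt)<.006); rep("bodytop",m)
if m.sum()>30:
    p=np.polyfit(V[m]+.034,U[m],1); print("  line u at mid, slope",p[::-1].round(4))
g=~red&(U>.58)&(U<.65)&(abs(V+.034)<.09)
rep("rear",g&(Z>.072)&(Z<.085)); rep("front",g&(Z>.045)&(Z<.053)&(U>.61)); rep("front+v",g&(Z>.045)&(Z<.053)&(U>.617)&(V>-.03)); rep("rear+v",g&(Z>.072)&(Z<.085)&(V>-.03)); rep("slotbot",g&(Z>.002)&(Z<.011)&(U<.625)&(U>.6)&(abs(V+.034)<.075))
E
python3 al.py
```

```text
time_s: 14.15
tool_pos: [0.6108, 0.062, 0.1836]
tcp_rot: [0.649, 0.761, -0.0, 0.0]
contact_force: [0.3, 0.4, -2.1]
gripper_width: 0.0093
gripper_force: 58.5
tcp u,v,z 0.613 -0.0354 0.1836
red 5335 u [0.6084 0.613  0.6175] v [-0.0871  0.0297] z [0.198  0.2147 0.2343]
bodytop 2520 u [0.6084 0.613  0.6174] v [-0.0894  0.0309] z [0.1978 0.1992 0.2011]
  line u at mid, slope [ 0.613  -0.0012]
rear 237 u [0.5987 0.6013 0.606 ] v [0.0207 0.0421] z [0.0768 0.0781 0.0796]
front 104 u [0.62   0.6245 0.6271] v [0.0205 0.0341] z [0.0483 0.0504 0.0519]
front+v 102 u [0.62   0.6245 0.6271] v [0.0205 0.0341] z [0.0489 0.0504 0.0519]
rear+v 237 u [0.5987 0.6013 0.606 ] v [0.0207 0.0421] z [0.0768 0.0781 0.0796]
slotbot 14 u [0.6064 0.6126 0.6188] v [0.0335 0.0336] z [0.0053 0.0065 0.0076]
```

View pics/wal.png

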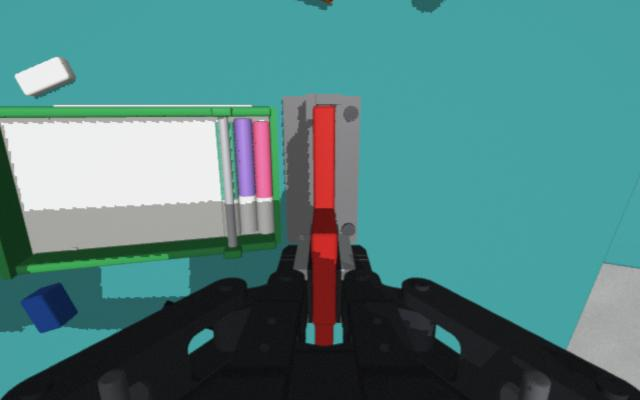

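```bash
python3 -m crank '[[[0.01,0,0.25,0,0,0,0.05],[0.01,0,0.55,0,0,0,0.05],[0.01,0,0.85,0,0,0,0.05],[0.01,0,1.0,0,0,0,0.05],[0.01,0,1.0,0,0,0,0.05]]]' ; python3 to.py 0.6105 0.0635 0.063 99.1; python3 al.py
```

```text
time_s: 14.62
tool_pos: [0.6094, 0.0619, 0.1412]
tcp_rot: [0.649, 0.761, -0.001, -0.001]
contact_force: [-1.9, -0.6, -1.9]
gripper_width: 0.0092
gripper_force: 58.6
t 14.62 shift [0.035 0.041 1.954] rot [-0.004  0.     0.   ] pos [0.6094 0.0619 0.1412] F [-1.9 -0.6 -1.9] w 0.0092
tcp u,v,z 0.6115 -0.0353 0.1412
red 5370 u [0.607  0.6117 0.6162] v [-0.087   0.0298] z [0.1556 0.1715 0.1918]
bodytop 2554 u [0.6069 0.6117 0.6161] v [-0.0891  0.0311] z [0.1554 0.1567 0.1589]
  line u at mid, slope [ 0.6115 -0.0014]
rear 330 u [0.5982 0.6014 0.6061] v [0.0206 0.0418] z [0.0768 0.0781 0.0796]
front 198 u [0.6196 0.6234 0.6271] v [0.0207 0.0338] z [0.0486 0.0502 0.0516]
front+v 198 u [0.6196 0.6234 0.6271] v [0.0207 0.0338] z [0.0486 0.0502 0.0516]
rear+v 330 u [0.5982 0.6014 0.6061] v [0.0206 0.0418] z [0.0768 0.0781 0.0796]
slotbot 30 u [0.6068 0.613  0.6191] v [0.0334 0.0343] z [0.0049 0.0066 0.0077]
```

```bash
python3 -m crank '[[[0.02,0.02,0,0,0,0,0.05],[0.02,0.04,0,0,0,0,0.05],[0.02,0.04,0,0,0,0,0.05],[0.02,0.04,0,0,0,0,0.05]]]' ; python3 to.py 0.6107 0.0633 0.063 99.1; python3 -m crank '[[[0,0,0,0,0,0,0.05],[0,0,0,0,0,0,0.05]]]' |head -2
```

```text
time_s: 15.0
tool_pos: [0.6126, 0.0632, 0.144]
tcp_rot: [0.649, 0.761, 0.0, 0.0]
contact_force: [-0.4, -0.0, -1.0]
gripper_width: 0.0094
gripper_force: 58.6
t 15.0 shift [ 0.011 -0.048  2.026] rot [0.001 0.001 0.   ] pos [0.6126 0.0632 0.144 ] F [-0.4 -0.  -1. ] w 0.0094
time_s: 15.17
tool_pos: [0.6123, 0.0632, 0.1438]
```

```bash
python3 -m crank '[[[0.01,-0.04,0,0,0,0,0.05],[0.01,-0.04,0.08,0,0,0,0.05],[0.01,-0.04,0.16,0,0,0,0.05],[0.01,-0.04,0.24,0,0,0,0.05],[0.01,-0.04,0.24,0,0,0,0.05]]]' |head -4; python3 -m crank '[[[0,0,0.08,0,0,0,0.05],[0,0,0.16,0,0,0,0.05],[0,0,0.24,0,0,0,0.05],[0,0,0.32,0,0,0,0.05],[0,0,0.32,0,0,0,0.05]]]' ; python3 to.py 0.6107 0.0633 0.063 99.1; python3 al.py
```

```text
time_s: 15.58
tool_pos: [0.6101, 0.0633, 0.1331]
tcp_rot: [0.649, 0.761, -0.001, -0.0]
contact_force: [-0.3, 0.3, -1.3]
time_s: 16.0
tool_pos: [0.6102, 0.0633, 0.1204]
tcp_rot: [0.649, 0.761, -0.001, -0.0]
contact_force: [-0.5, -0.6, -1.3]
gripper_width: 0.009
gripper_force: 58.6
t 16.0 shift [-1.000e-03  1.400e-02  1.435e+00] rot [-0.001  0.     0.   ] pos [0.6102 0.0633 0.1204] F [-0.5 -0.6 -1.3] w 0.009
tcp u,v,z 0.6125 -0.034 0.1204
red 5362 u [0.6079 0.6127 0.6171] v [-0.0856  0.031 ] z [0.1348 0.1508 0.1711]
bodytop 2544 u [0.6078 0.6127 0.6171] v [-0.0876  0.0323] z [0.1346 0.136  0.138 ]
  line u at mid, slope [ 0.6125 -0.0013]
rear 467 u [0.5985 0.6019 0.606 ] v [0.0204 0.042 ] z [0.0769 0.0782 0.0794]
front 224 u [0.6202 0.6236 0.6271] v [0.0207 0.0342] z [0.0489 0.0502 0.0516]
front+v 224 u [0.6202 0.6236 0.6271] v [0.0207 0.0342] z [0.0489 0.0502 0.0516]
rear+v 467 u [0.5985 0.6019 0.606 ] v [0.0204 0.042 ] z [0.0769 0.0782 0.0794]
slotbot 0
```

```bash
python3 -m crank '[[[-0.015,0.01,0.1,0,0,0,0.05],[-0.015,0.01,0.2,0,0,0,0.05],[-0.015,0.01,0.3,0,0,0,0.05],[-0.015,0.01,0.4,0,0,0,0.05],[-0.015,0.01,0.5,0,0,0,0.05]]]'; python3 -m crank '[[[0,0,0.1,0,0,0,0.05],[0,0,0.2,0,0,0,0.05],[0,0,0.3,0,0,0,0.05],[0,0,0.4,0,0,0,0.05],[0,0,0.4,0,0,0,0.05]]]' ; python3 to.py 0.611 0.063 0.063 99.1
```

```text
time_s: 16.47
tool_pos: [0.611, 0.0627, 0.1007]
tcp_rot: [0.649, 0.761, -0.0, 0.0]
contact_force: [-0.2, -0.1, -1.2]
gripper_width: 0.0089
gripper_force: 58.6
time_s: 16.88
tool_pos: [0.6106, 0.0627, 0.0843]
tcp_rot: [0.649, 0.761, -0.001, -0.0]
contact_force: [-0.1, -0.5, -0.9]
gripper_width: 0.009
gripper_force: 58.6
t 16.88 shift [0.005 0.011 0.532] rot [-0.001  0.     0.   ] pos [0.6106 0.0627 0.0843] F [-0.1 -0.5 -0.9] w 0.009
```

```bash
python3 -m crank '[[[0,0,0.06,0,0,0,0.05],[0,0,0.12,0,0,0,0.05],[0,0,0.18,0,0,0,0.05],[0,0,0.24,0,0,0,0.05],[0,0,0.24,0,0,0,0.05]]]'; python3 -m crank '[[[0,0,0.05,0,0,0,0.05],[0,0,0.1,0,0,0,0.05],[0,0,0.15,0,0,0,0.05],[0,0,0.15,0,0,0,0.05]]]'
```

```text
time_s: 17.3
tool_pos: [0.6108, 0.0627, 0.0751]
tcp_rot: [0.649, 0.761, -0.0, -0.0]
contact_force: [-0.6, -0.1, -1.7]
gripper_width: 0.0092
gripper_force: 58.6
time_s: 17.63
tool_pos: [0.6109, 0.0627, 0.0692]
tcp_rot: [0.649, 0.761, -0.0, -0.0]
contact_force: [0.5, 1.0, -0.7]
gripper_width: 0.0091
gripper_force: 58.6
```

```bash
python3 -m crank '[[[0,0,0.03,0,0,0,0.05],[0,0,0.06,0,0,0,0.05],[0,0,0.09,0,0,0,0.05],[0,0,0.12,0,0,0,0.05],[0,0,0.12,0,0,0,0.05]]]'; python3 -m crank '[[[0,0,0.015,0,0,0,0.05],[0,0,0.03,0,0,0,0.05],[0,0,0.03,0,0,0,0.05]]]'
```

```text
time_s: 18.05
tool_pos: [0.6109, 0.0627, 0.0646]
tcp_rot: [0.649, 0.761, -0.0, 0.0]
contact_force: [-0.3, -0.1, -2.2]
gripper_width: 0.009
gripper_force: 58.6
time_s: 18.3
tool_pos: [0.6111, 0.0627, 0.0635]
tcp_rot: [0.649, 0.761, -0.0, 0.0]
contact_force: [0.4, -0.7, -1.3]
gripper_width: 0.0088
gripper_force: 58.6
```

```bash
python3 -m crank '[[[0,0,0.015,0,0,0,0.05],[0,0,0.015,0,0,0,0.05]]]'; python3 -m crank '[[[0,0,0.015,0,0,0,0.05],[0,0,0.015,0,0,0,0.05]]]'
```

```text
time_s: 18.47
tool_pos: [0.6111, 0.0627, 0.0629]
tcp_rot: [0.649, 0.761, -0.0, 0.0]
contact_force: [-0.0, -0.7, -0.6]
gripper_width: 0.0091
gripper_force: 58.6
time_s: 18.63
tool_pos: [0.6112, 0.0628, 0.0626]
tcp_rot: [0.649, 0.761, -0.0, 0.0]
contact_force: [-0.1, 1.2, 2.4]
gripper_width: 0.0089
gripper_force: 59.0
```

```bash
python3 -m crank '[[[0,0,0.01,0,0,0,0.05],[0,0,0.01,0,0,0,0.05]]]'; python3 -m crank '[[[0,0,0,0,0,0,0.25],[0,0,0,0,0,0,0.4],[0,0,0,0,0,0,0.4],[0,0,0,0,0,0,0.4],[0,0,-0.3,0,0,0,0.4]]]'; python3 -m crank '[[[0,0,-0.5,0,0,0,0.4],[0,0,-1.2,0,0,0,0.4],[0,0,-2,0,0,0,0.4],[0,0,-2.8,0,0,0,0.4],[0,0,-3.2,0,0,0,0.4]]]'; python3 al.py
python3 - <<'E'
from h import *
for c in ["scene","side"]:
    im,d=bot.read_camera(c); cv2.imwrite(f"pics/{c}f.png",im)
a=cv2.resize(cv2.imread("pics/scenef.png")[110:280,210:490],(560,340)); b=cv2.resize(cv2.imread("pics/sidef.png")[90:240,220:400],(300,250)); b=cv2.copyMakeBorder(b,0,90,0,0,0)
cv2.imwrite("pics/f.png",np.hstack([a,b])[:,:800])
E
```

```text
time_s: 18.8
tool_pos: [0.6114, 0.0628, 0.0625]
tcp_rot: [0.649, 0.761, 0.0, 0.0]
contact_force: [-1.5, 0.3, 7.9]
gripper_width: 0.009
gripper_force: 60.0
time_s: 19.22
tool_pos: [0.6096, 0.0627, 0.0725]
tcp_rot: [0.649, 0.761, -0.001, -0.001]
contact_force: [-0.2, -0.3, -0.1]
gripper_width: 0.0343
gripper_force: 0.0
time_s: 19.63
tool_pos: [0.6125, 0.0629, 0.2068]
tcp_rot: [0.649, 0.761, 0.001, 0.002]
contact_force: [0.3, 0.5, 0.4]
gripper_width: 0.0339
gripper_force: 0.0
tcp u,v,z 0.6147 -0.0348 0.2068
red 1543 u [0.6088 0.6136 0.6181] v [-0.096   0.0305] z [0.0763 0.0788 0.1131]
bodytop 0
rear 539 u [0.5982 0.603  0.6181] v [-0.1079  0.0412] z [0.0756 0.078  0.0796]
front 259 u [0.6194 0.6232 0.6271] v [-0.1019  0.034 ] z [0.046  0.05   0.0519]
front+v 135 u [0.6194 0.6232 0.627 ] v [0.0211 0.034 ] z [0.0487 0.0502 0.0515]
rear+v 342 u [0.5982 0.6034 0.6182] v [-0.0121  0.042 ] z [0.076  0.078  0.0796]
slotbot 55 u [0.606  0.6064 0.6189] v [-0.1011  0.0343] z [0.0049 0.0064 0.0103]
```

View pics/f.png

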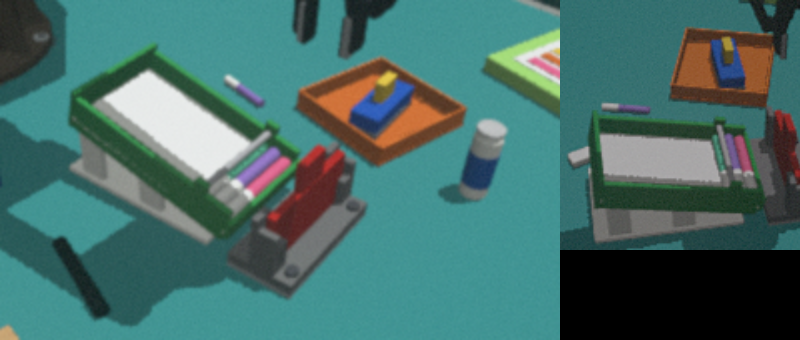

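The last picture shows the panel upright in the guide, with its body top at 78 mm as expected. The eraser lies flat in the tray and the markers rest at the lip. The gripper is clear of everything.

```bash
python3 -m crank '[[[0,0,0,0,0,0,0.4],[0,0,0,0,0,0,0.4]]]' | head -1; python3 -c "
from cell import bot
print(bot.job_done())"
```

```text
time_s: 19.95
the job is handed in; nothing more can be done
None
```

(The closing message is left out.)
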